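# Close the sliding stop of a tin rack up to the loaf tin

### The arm

A 6-joint arm with a two-finger parallel gripper is mounted at the origin on the work surface. World frame = base frame: x ahead of the robot, y to its left, z up, the work surface at z = 0. Lengths are in mm, angles in rad, forces in N, time in s.
With the tool pointing down it reaches from about 350 to 775 mm from the base axis. Payload 7.3 kg.
Tool frame: the origin (TCP) lies between the finger pads; the fingertips stand bot.tip_extent ahead of it and the grasp point (between the pads) lies 6 mm ahead of it (bot.tip_extent is the distance from the TCP to the fingertips, in mm); x points along the fingers, y is the direction in which the jaws open and shut, and the axes are right-handed (so a half turn about x gives the same grasp; the last joint's range is limited). The gripper opens to 92 mm and grips with 3 to 60 N. Pads are 19 mm wide; open, the fingers measure 130 mm over their backs; the gripper's body (75 mm by 190 mm) begins 47 mm behind the grasp point.
Start: joints at [-1.393, 0.342, 1.524, -0, 1.275, -0.146], TCP at [167.062, -497.728, 251.741] pointing down, gripper open.
Joint ranges: [-2.53, 2.53], [-0.77, 2.02], [0.04, 2.7], [-1, 4.14], [0.28, 2.66], [-3.11, 3.11]. Speed limits (rad/s): [2.57, 2.57, 3.14, 3.14, 3.14, 3.14].

### API

Orientations are given as [roll, pitch, yaw] about the fixed x, y, z axes, in that order (R = Rz(yaw) Ry(pitch) Rx(roll)).
In Python, from plant import bot, capture, workorder gives the robot as it stands. The module is installed in compiled form; this text tells all that it offers.
- The arm moves only by the shell command python3 -m crank 'ROWS'. ROWS is JSON, a list of rows, each an object with "linear": the shift along the tool's x, y, z in cm, a list of three; "delta_rot": the turn, a rotation vector about the tool's x, y, z in degrees, a list of three; "fingers": the opening, from 0 (shut) to 1 (fully open). In form: [{"linear": [x, y, z], "delta_rot": [wx, wy, wz], "fingers": fingers}, ...]. A call has exactly 5 rows; each row shifts and turns the commanded pose from where the row before left it, along the tool's axes as they then stand; what a row does not reach is not made up. A row lasts 1/10 s, in which the tool goes at most 50 mm and 8.59 degrees, less where a joint would pass 70% of its speed; a pose out of reach is approached as far as the arm can. A call with a gripper value outside its range is refused whole. The fingers move at their own pace and stop on an object; the grip force is fixed at half the most. Time passes only in rows, so rows that do not move let the fingers close, or fill a call up. It gives the time, the measured TCP pose, the force and the opening at its end, in the units of the state.
- bot.get_obs(): the state, without advancing time (a new reading comes with each control period).
- capture(name): name is "side" or "top"; returns a dict with "image" (400x640x3 uint8, blue, green, red), "mtx" (3x3 intrinsics, pixels), "dist_coeffs" ([k1, k2, p1, p2, k3] as OpenCV has them; the pictures are not rectified), "pose" (4x4, takes a point from camera to world coordinates). Camera axes: x right, y down, z forward; pixel columns grow to the right and rows downward; lengths in mm; the calibration is good to about 2 mm. A picture is of the moment at which its call begins. There is no depth.
- workorder.close_job(): hands the job in, once; it reports no verdict.
The state is a dict: "time": time; "joint_positions": joint angles; "dq": joint speeds; "tau": joint torques, N m; "tool_pos": TCP position; "tcp_rot": TCP orientation; "contact_force": force on the tool from outside, world axes, zero at the start; "moment": the same for the moment, N m; "grip_width": finger opening in mm.
Only numpy, scipy, OpenCV 4.12 (cv2) and the standard library are available. Lean on these libraries where they do the work, as an engineer would, in place of code of your own. Each camera call takes 0.05 s, during which the arm holds its last target. There are 200 camera calls.

### The job

The tin rack on the kitchen counter has a sliding stop on a notched rail. With the fingers, push the stop along its rail towards the loaf tin until it drops fully into the notch on the tin's side, so that the tin is kept in place, then take the hand away. Only push it: do not grip or lift the stop, and do not shift or pick up the tin, the jar, the bowl or the spatula.

Things in the scene. Friction and masses are not known exactly. Their poses are not given: they have to be found in the camera images.
- rack: fixed tin rack: wooden board 220 x 400 x 15 mm (x, y, height), steel fences 45 mm high at both y ends, and on its far side an aluminium rail 30 mm wide, its top 45 mm over the counter, along the rack's y axis at x = +75 mm; a dark block 65 mm high at each rail end. Origin: centre of the underside; x away from the robot, y left along the rail, z up. Turned by up to 0.3 rad.
- notch_left (a point): mouth centre, at rail-top height, of the left (+y) V-shaped notch in the rail, 28 mm long and 12 mm deep with sides sloping at 40 degrees; it lies at rack x +75, y +90 mm.
- notch_right (a point): the same for the right (-y) notch, at rack x +75, y -90 mm.
- carriage (a joint): position of the stop along the rail, m, growing to the rack's +y (left), 0 at mid rail; +0.09 is the left notch, -0.09 the right notch; travel -0.13 to +0.13. It starts between the notches.
- stop (a joint): height of the stop's bar relative to riding on the rail's top, m: 0 riding, about -0.0096 seated in a notch, positive if lifted (by up to 30 mm). It rides on a 14 mm roller, sprung down with some 10 N. Sliding takes about 3 N (a little more on first touch); at a notch it drops by itself and the push dips; pushing on out of it takes 10 to 14 N. Let go in a notch, it settles to the bottom.
- paddle (a point): centre of the stop's upright black paddle, the part to push, always 103.5 mm over the counter: 40 mm across the rail, 14 mm along it, 45 mm high. Below it a dark fork 44 x 32 mm, from z 46 to 81 mm, in which the stop's steel bar rides; the bar, 10 mm wide, 12 mm high, centre 63 mm over the counter (53 mm seated), reaches 158 mm from the paddle towards the rack's -x over the board.
- tin_mid (a point): centre of the empty open steel loaf tin, 138 mm (rack x) by 70 mm (rack y) by 50 mm high, standing loose on the board at either its left or its right end, about 150 mm from the rack's middle along y. With the stop seated in the notch on that side some 20 mm stay free between bar and tin.
- jar_mid (a point): centre of the spice jar with a red lid, 56 mm diameter, 75 mm high, standing loose on the board at the end opposite the tin. Bystander.
- bowl_mid (a point): centre of a white bowl, 120 mm diameter, 55 mm high, loose on the counter to the right of the rack. Bystander.
- spatula: a kitchen spatula lying on the counter to the left of the rack. Bystander.
Things that resemble listed ones, but are neither listed nor needed, are in the scene too. What is shaped like the part that bears tin_mid but orange is not meant.

How it is judged (in metres and radians):
On the way:
1. the stop has dropped into the notch on the loaf tin's side (value of joint stop below -0.007 m and ((y of tin_mid in the frame of rack above 0 m and value of joint carriage between 0.086 and 0.094 m) or (y of tin_mid in the frame of rack below 0 m and value of joint carriage between -0.094 and -0.086 m))), for 0.2 s.
At the end, for the whole second after the job is handed in: The stop rests in the notch on the tin's side (at least 7 mm down, within 4 mm of the notch's middle along the rail); tin and jar within 10 mm, bowl and spatula within 15 mm of where they began (all of step 1 and value of joint stop above -0.012 m and distance of each of tin_mid, jar_mid from where it was at the start of the episode below 0.01 m and distance of each of bowl_mid, spatula from where it was at the start of the episode below 0.015 m); the robot touches nothing.
It fails at once if the stop's bar is lifted more than 4 mm off its rail (value of joint stop above 0.004 m).
It fails at once if the paddle is gripped (pressed on both its faces at once) (contact force between the fingers and carriage_c0 above 1 N and contact force between the fingers and carriage_c1 above 1 N).
It fails at once if the tin or the jar is shifted by more than 10 mm (distance of any of tin_mid, jar_mid from where it was at the start of the episode above 0.01 m).
It fails at once if the bowl or the spatula is shifted by more than 15 mm (distance of any of bowl_mid, spatula from where it was at the start of the episode above 0.015 m).
It also fails if it takes over 38 s, if anything falls off the work surface, if the arm or the gripper's body presses on something with over 40 N, if the wrist force passes 120 N, or if a joint passes its speed limit or range.

## Working session

There is one attempt and no reset: what is moved stays moved. The work goes in short steps, Python scripts to look and compute and a shell command to move; the robot and the scene stay as the last step left them, time stands still between calls to the robot, and variables do not carry over. Pictures are saved under pics/ and viewed, on a budget of 10 in all, crops included, one or two more only if the job needs it, and the job is handed in when it is done.

```bash
mkdir -p pics
python3 - <<'E'
from plant import bot,capture
import cv2
o=bot.get_obs();print(o, bot.tip_extent)
for n in("top","side"):
    c=capture(n);cv2.imwrite(f"pics/{n}0.png",c["image"]);print(n,c["mtx"].round(1).tolist(),c["dist_coeffs"],c["pose"].round(3).tolist())
E
```

```text
{'time': 0.0, 'joint_positions': array([-1.39299316e+00,  3.42686998e-01,  1.52502849e+00,  1.99579317e-05,
        1.27541284e+00, -1.46014945e-01]), 'dq': array([ 0.00054902, -0.00107097,  0.0008548 ,  0.00041299, -0.00286525,
       -0.00063796]), 'tau': array([-1.39203876e-03, -4.31246138e+01, -2.44225931e+01,  7.15543795e-02,
        5.57404803e-02, -1.14083439e-04]), 'tool_pos': array([ 167.00030866, -497.33126496,  251.05948096]), 'tcp_rot': array([-1.72923811,  1.56926053,  1.73616684]), 'contact_force': array([-0.39190106, -0.04369746, -0.1337886 ]), 'moment': array([0.0215725 , 0.03079167, 0.03500979]), 'grip_width': 91.74048748235839} 25.0
top [[481.6, 0.0, 324.8], [0.0, 481.6, 194.4], [0.0, 0.0, 1.0]] [-0.10619166  0.          0.          0.          0.        ] [[0.095, -0.974, 0.208, 221.745], [-0.995, -0.094, 0.018, -7.29], [0.002, -0.208, -0.978, 1561.484], [0.0, 0.0, 0.0, 1.0]]
side [[390.8, 0.0, 318.5], [0.0, 390.8, 207.4], [0.0, 0.0, 1.0]] [-0.08015017  0.          0.          0.          0.        ] [[-0.793, -0.322, 0.517, -115.928], [-0.609, 0.401, -0.685, 881.495], [0.013, -0.858, -0.514, 755.839], [0.0, 0.0, 0.0, 1.0]]
```

View pics/top0.png

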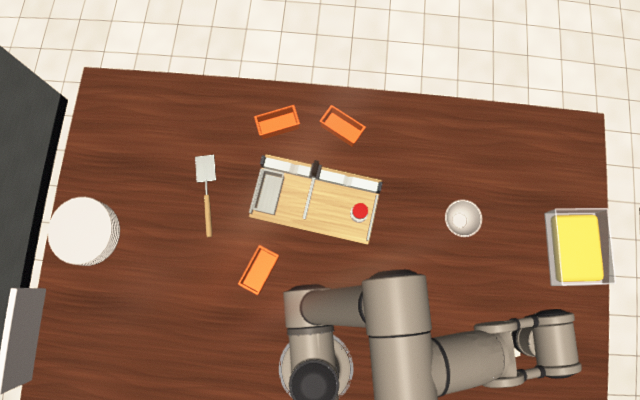

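View pics/side0.png

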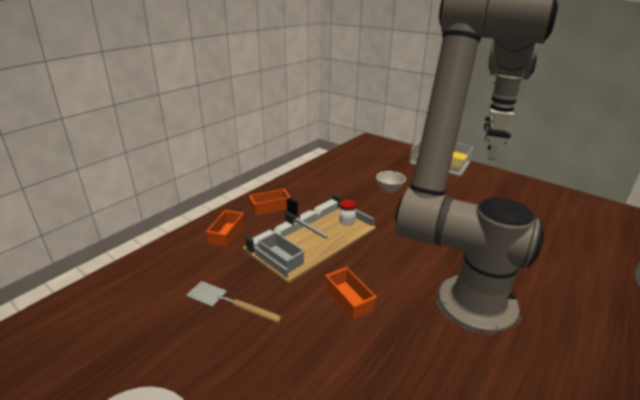

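The top view shows the steel loaf tin at (268,192) on the rack's left (+y) end and the red-lidded jar at (360,211) on the right. The black paddle is at about (315,170), with its bar running to (307,218). The tin-shaped things at (277,120), (343,124) and (258,270) are orange, so they are not meant. Next is one enlarged crop to confirm this and measure.

Run:
```python
import cv2
a=cv2.imread("pics/top0.png")[145:250,240:390]
b=cv2.imread("pics/side0.png")[185:285,235:385]
cv2.imwrite("pics/crop_top.png",cv2.resize(a,None,fx=5,fy=5,interpolation=cv2.INTER_CUBIC))
cv2.imwrite("pics/crop_side.png",cv2.resize(b,None,fx=5,fy=5,interpolation=cv2.INTER_CUBIC))
```

```text
(no output)
```

View pics/crop_top.png

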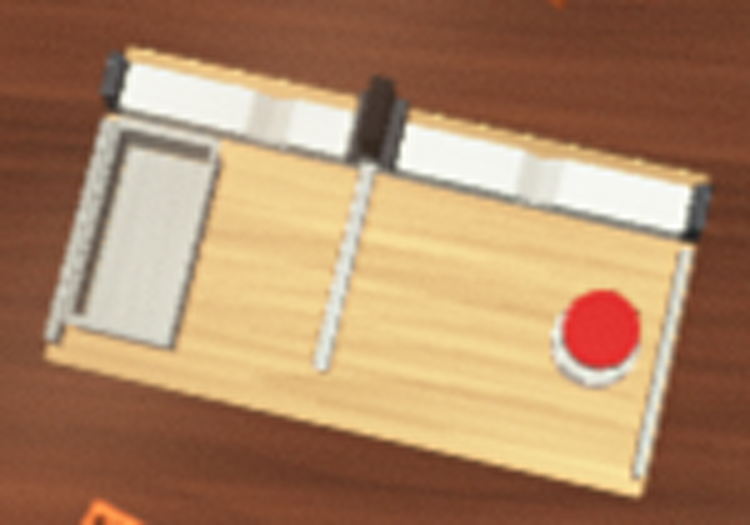

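View pics/crop_side.png

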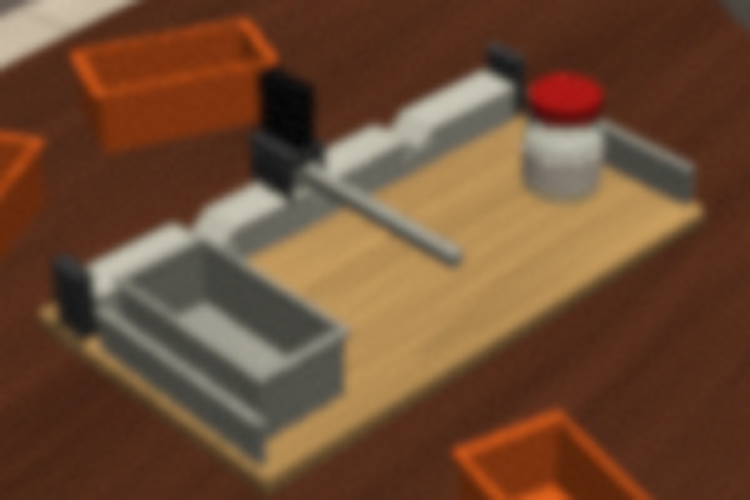

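The crops confirm the steel tin at the left end, so the target is the left notch at about crop (268,117). The right notch is at about (540,178), and the stop is upright between them. Next I cast rays onto known heights.

```bash
cat > h.py <<'E'
import numpy as np,cv2
def ray(c,uv):
    n=cv2.undistortPoints(np.array([[uv]],float),c["mtx"],c["dist_coeffs"])[0,0]
    return c["pose"][:3,3],c["pose"][:3,:3]@np.r_[n,1]
def onz(c,uv,z):
    p,d=ray(c,uv);return p+d*(z-p[2])/d[2]
def proj(c,P):
    T=np.linalg.inv(c["pose"]);r=cv2.Rodrigues(T[:3,:3])[0]
    return cv2.projectPoints(np.array(P,float).reshape(-1,3),r,T[:3,3],c["mtx"],c["dist_coeffs"])[0][:,0]
E
python3 - <<'E'
from plant import bot,capture
from h import *
t=capture("top");s=capture("side")
C=lambda x,y:((x+.5)/5-.5+240,(y+.5)/5-.5+145)
S=lambda x,y:((x+.5)/5-.5+235,(y+.5)/5-.5+185)
# board outline: wood/steel/rail vs counter corners by hand at z=15
for k,p in dict(nearL=(46,355),nearR=(640,495),farR=(708,177),farL=(128,48)).items(): print(k,onz(t,C(*p),15).round(1))
L=onz(t,C(268,117),45);R=onz(t,C(540,178),45)
print("notch",L.round(1),R.round(1),np.linalg.norm(L-R))
yax=(L-R)/np.linalg.norm(L-R);xax=np.array([yax[1],-yax[0],0]);yaw=np.arctan2(-yax[0],yax[1])
O=(L+R)/2-75*xax;O[2]=0;print("O",O.round(1),"yaw",yaw)
Rm=np.c_[xax,yax,[0,0,1]]
f=lambda p:((p-O)@Rm).round(1)
for k,p in dict(nearL=(46,355),nearR=(640,495),farR=(708,177),farL=(128,48)).items(): print(k,f(onz(t,C(*p),15)))
print("paddle top far/near",f(onz(t,C(383,78),126)),f(onz(t,C(371,157),126)))
print("bar",f(onz(t,C(322,370),69)),f(onz(t,C(366,175),69)))
for p in((268,68),(312,93)):print("side paddle top",f(onz(s,S(*p),126)))
for p in((580,300),): print("jar",f(onz(t,C(600,330),75)))
np.save("rack.npy",np.r_[O,yaw])
E
```

```text
nearL [455.9 260.8  15. ]
nearR [ 401.9 -131.8   15. ]
farR [ 616.3 -160.4   15. ]
farL [668.  232.6  15. ]
notch [621.4 131.2  45. ] [597.5 -48.8  45. ] 181.57470697069547
O [535.1  51.    0. ] yaw -0.1316135761463085
nearL [-106.   197.6   15. ]
nearR [-108.  -198.7   15. ]
farR [ 108.3 -198.9   15. ]
farL [107.9 197.5  15. ]
paddle top far/near [ 95.1  17.2 126. ] [ 44.3  12.9 126. ]
bar [-82.8  15.6  69. ] [45.9 17.7 69. ]
side paddle top [ 93.8  19.3 126. ]
side paddle top [ 50.   20.3 126. ]
jar [ -19.8 -148.8   75. ]
```

The checks are consistent: notch spacing is 181.6 mm (180 expected), the board corners are within 3 mm of 110/200, and the paddle spans x 45–95 with the carriage at about +17 mm. I'll work out the move to the pre-push pose on the paddle's -y side, with closed fingers and tips at z≈92.

```bash
cat >> h.py <<'E'
from scipy.spatial.transform import Rotation as Ro
def state(bot):
    r=np.load("rack.npy");c,s=np.cos(r[3]),np.sin(r[3]);W=np.array([[c,-s,0],[s,c,0],[0,0,1]])
    o=bot.get_obs();T=Ro.from_euler("xyz",o["tcp_rot"]).as_matrix()
    return o,r[:3],W,T
def plan(bot,target,xhint=None):
    "target in rack mm; best of the tool-down orientations with tool y along +-rack x"
    o,O,W,T=state(bot);x=np.array([0,0,-1.])
    print("t",o["time"],"rack pos",((o["tool_pos"]-O)@W).round(1),"F rack",(o["contact_force"]@W).round(1),"grip",o["grip_width"].round(1))
    print("tool axes in rack\n",(W.T@T).round(3))
    for y in(W[:,0],-W[:,0]):
        G=np.c_[x,y,np.cross(x,y)]
        print("rotvec deg",np.degrees(Ro.from_matrix(T.T@G).as_rotvec()).round(2))
    d=O+W@np.array(target,float)-o["tool_pos"]
    print("shift cm now",(T.T@d/10).round(2),"q6",o["joint_positions"].round(2))
E
python3 -c "
from h import *;from plant import bot
plan(bot,[75,-40,180])"
```

```text
Traceback (most recent call last):
  File "h.py", line 18, in plan
    print("t",o["time"],"rack pos",((o["tool_pos"]-O)@W).round(1),"F rack",(o["contact_force"]@W).round(1),"grip",o["grip_width"].round(1))
                                                                                                                  ^^^^^^^^^^^^^^^^^^^^^
AttributeError: 'float' object has no attribute 'round'
```

```bash
sed -i 's/o\["grip_width"\].round(1)/round(o["grip_width"],1)/' h.py
python3 -c "
from h import *;from plant import bot
plan(bot,[75,-40,180])"
```

```text
t 0.2 rack pos [-292.9 -592.1  251.3] F rack [ 0.3 -0.4  0.3] grip 91.6
tool axes in rack
 [[-0.     0.44  -0.898]
 [ 0.001 -0.898 -0.44 ]
 [-1.    -0.001 -0.   ]]
rotvec deg [-6.391e+01 -3.000e-02  4.000e-02]
rotvec deg [1.1609e+02 5.0000e-02 4.0000e-02]
shift cm now [  7.17 -33.39 -57.32] q6 [-1.39  0.34  1.52 -0.    1.28 -0.15]
```

```bash
for i in 1 ; do :; done
python3 -m crank '[{"linear":[0,-1.5,-2.6],"delta_rot":[0,0,0],"fingers":0},{"linear":[0,-2.3,-3.9],"delta_rot":[0,0,0],"fingers":0},{"linear":[0,-2.3,-3.9],"delta_rot":[0,0,0],"fingers":0},{"linear":[0,-2.3,-3.9],"delta_rot":[0,0,0],"fingers":0},{"linear":[0,-2.3,-3.9],"delta_rot":[0,0,0],"fingers":0}]'
python3 -m crank '[{"linear":[0,-2.3,-3.9],"delta_rot":[0,0,0],"fingers":0},{"linear":[0,-2.3,-3.9],"delta_rot":[0,0,0],"fingers":0},{"linear":[0,-2.3,-3.9],"delta_rot":[0,0,0],"fingers":0},{"linear":[0,-2.3,-3.9],"delta_rot":[0,0,0],"fingers":0},{"linear":[0,-2.3,-3.9],"delta_rot":[0,0,0],"fingers":0}]'
python3 -c "
from h import *;from plant import bot
plan(bot,[75,-40,180])"
```

```text
time: 0.7
tool_pos: [306.3, -336.9, 251.7]
tcp_rot: [2.289, 1.571, -0.529]
contact_force: [0.9, -0.4, -0.7]
grip_width: 56.5
time: 1.2
tool_pos: [454.8, -165.7, 251.7]
tcp_rot: [1.683, 1.571, -1.135]
contact_force: [0.5, -1.1, 0.2]
grip_width: 16.2
t 1.2 rack pos [ -51.2 -225.3  251.7] F rack [ 0.6 -1.   0.2] grip 16.2
tool axes in rack
 [[ 0.     0.44  -0.898]
 [-0.    -0.898 -0.44 ]
 [-1.     0.    -0.   ]]
rotvec deg [-6.391e+01  1.000e-02 -1.000e-02]
rotvec deg [ 1.1609e+02 -2.0000e-02 -1.0000e-02]
shift cm now [  7.17 -11.09 -19.49] q6 [-0.51  0.27  1.63 -0.    1.24  0.74]
```

```bash
python3 -m crank '[{"linear":[0,-2.2,-3.9],"delta_rot":[0,0,0],"fingers":0},{"linear":[0,-2.2,-3.9],"delta_rot":[0,0,0],"fingers":0},{"linear":[0,-2.2,-3.9],"delta_rot":[0,0,0],"fingers":0},{"linear":[0,-2.2,-3.9],"delta_rot":[0,0,0],"fingers":0},{"linear":[0,-2.3,-3.9],"delta_rot":[0,0,0],"fingers":0}]'
python3 -m crank '[{"linear":[0,0,0],"delta_rot":[-8,0,0],"fingers":0},{"linear":[0,0,0],"delta_rot":[-8,0,0],"fingers":0},{"linear":[0,0,0],"delta_rot":[-8,0,0],"fingers":0},{"linear":[0,0,0],"delta_rot":[-8,0,0],"fingers":0},{"linear":[0,0,0],"delta_rot":[-8,0,0],"fingers":0}]'
python3 -m crank '[{"linear":[2,0,0],"delta_rot":[-8,0,0],"fingers":0},{"linear":[2,0,0],"delta_rot":[-8,0,0],"fingers":0},{"linear":[2,0,0],"delta_rot":[-7.9,0,0],"fingers":0},{"linear":[0,0,0],"delta_rot":[0,0,0],"fingers":0},{"linear":[0,0,0],"delta_rot":[0,0,0],"fingers":0}]'
python3 - <<'E'
from h import *;from plant import bot,capture
plan(bot,[75,-40,117])
a=capture("top")["image"][145:250,240:390];cv2.imwrite("pics/pre.png",cv2.resize(a,None,fx=4,fy=4,interpolation=cv2.INTER_CUBIC))
E
```

```text
time: 1.7
tool_pos: [604.3, 1.6, 251.5]
tcp_rot: [0.246, 1.57, -2.572]
contact_force: [0.5, -1.6, 0.6]
grip_width: 0.2
time: 2.2
tool_pos: [603.3, 0.1, 251.3]
tcp_rot: [-1.091, 1.57, 3.078]
contact_force: [0.4, -0.2, -0.4]
grip_width: 0.2
time: 2.7
tool_pos: [603.4, -0.0, 191.9]
tcp_rot: [-1.429, 1.57, -3.135]
contact_force: [-0.9, -1.0, 1.7]
grip_width: 0.5
t 2.7 rack pos [ 74.5 -41.6 191.9] F rack [-0.8 -1.1  1.7] grip 0.5
tool axes in rack
 [[-0.     1.    -0.004]
 [-0.    -0.004 -1.   ]
 [-1.    -0.     0.   ]]
rotvec deg [-0.22  0.    0.03]
rotvec deg [ 1.7978e+02  4.0000e-02 -1.0000e-02]
shift cm now [ 7.49  0.06 -0.16] q6 [-0.13  0.53  1.39 -0.    1.22  0.01]
```

View pics/pre.png

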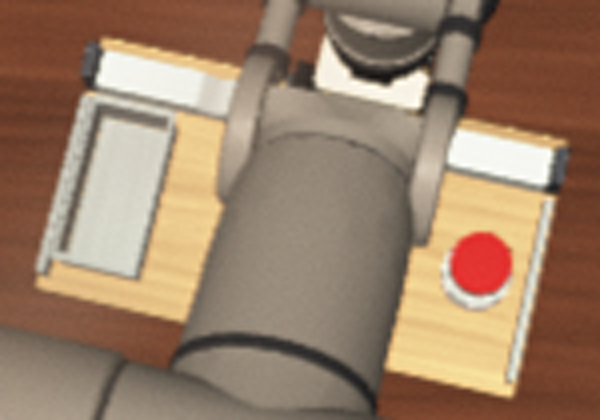

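The top view is now blocked by the wrist; tin and jar look unmoved. The pose matches the plan, so I lower the hand and check from the side camera.

```bash
python3 -m crank '[{"linear":[2,0,0],"delta_rot":[0,0,0],"fingers":0},{"linear":[2,0,0],"delta_rot":[0,0,0],"fingers":0},{"linear":[2,0,0],"delta_rot":[0,0,0],"fingers":0},{"linear":[1.5,0,0],"delta_rot":[0,0,0],"fingers":0},{"linear":[0,0,0],"delta_rot":[0,0,0],"fingers":0}]'
python3 - <<'E'
from h import *;from plant import bot,capture
plan(bot,[75,-10,117])
a=capture("side")["image"][165:285,225:385];cv2.imwrite("pics/low.png",cv2.resize(a,None,fx=5,fy=5,interpolation=cv2.INTER_CUBIC))
E
```

```text
time: 3.25
tool_pos: [602.9, 0.0, 115.9]
tcp_rot: [-1.513, 1.569, 3.065]
contact_force: [-0.9, 0.6, 0.3]
grip_width: 0.4
t 3.25 rack pos [ 73.9 -41.7 115.9] F rack [-1.   0.5  0.3] grip 0.4
tool axes in rack
 [[-0.002  1.    -0.002]
 [-0.    -0.002 -1.   ]
 [-1.    -0.002  0.   ]]
rotvec deg [-0.13  0.01  0.11]
rotvec deg [ 1.7987e+02  1.8000e-01 -1.0000e-02]
shift cm now [-0.11  0.1  -3.17] q6 [-0.13  0.61  1.47 -0.    1.06  0.01]
```

View pics/low.png

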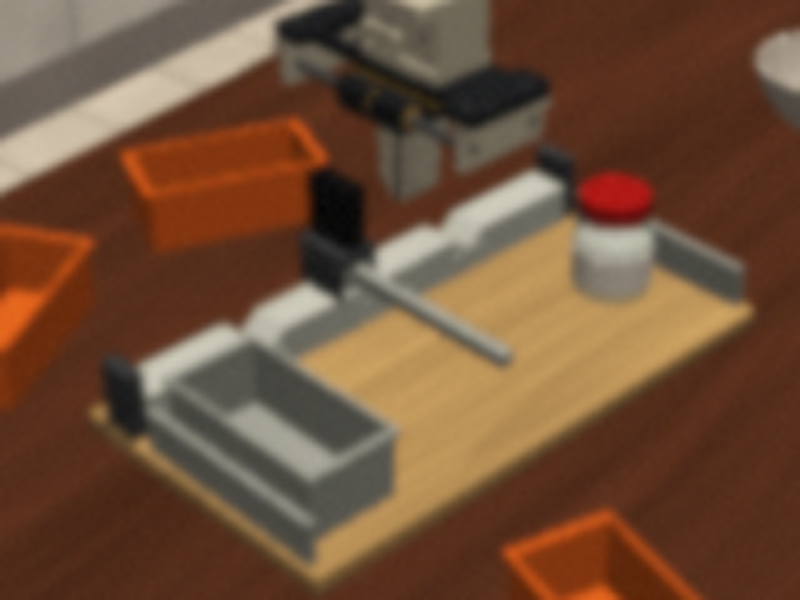

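The closed fingers stand behind the paddle in line with the rail, clear of the jar, and the paddle is at (337,205). I now push along tool -z.

```bash
python3 -m crank '[{"linear":[0,0,-0.6],"delta_rot":[0,0,0],"fingers":0},{"linear":[0,0,-0.6],"delta_rot":[0,0,0],"fingers":0},{"linear":[0,0,-0.6],"delta_rot":[0,0,0],"fingers":0},{"linear":[0,0,-0.6],"delta_rot":[0,0,0],"fingers":0},{"linear":[0,0,-0.6],"delta_rot":[0,0,0],"fingers":0}]' | grep -E "tool_pos|force"
for k in 1 ; do :; done
python3 -m crank '[{"linear":[0,0,-0.3],"delta_rot":[0,0,0],"fingers":0},{"linear":[0,0,-0.3],"delta_rot":[0,0,0],"fingers":0},{"linear":[0,0,-0.3],"delta_rot":[0,0,0],"fingers":0},{"linear":[0,0,-0.3],"delta_rot":[0,0,0],"fingers":0},{"linear":[0,0,-0.3],"delta_rot":[0,0,0],"fingers":0}]' | grep -E "tool_pos|force"
python3 -m crank '[{"linear":[0,0,-0.3],"delta_rot":[0,0,0],"fingers":0},{"linear":[0,0,-0.3],"delta_rot":[0,0,0],"fingers":0},{"linear":[0,0,-0.3],"delta_rot":[0,0,0],"fingers":0},{"linear":[0,0,-0.3],"delta_rot":[0,0,0],"fingers":0},{"linear":[0,0,-0.3],"delta_rot":[0,0,0],"fingers":0}]' | grep -E "tool_pos|force"
python3 -c "
from h import *;from plant import bot
plan(bot,[75,60,117])"
```

```text
tool_pos: [607.5, 30.4, 117.0]
contact_force: [-0.2, 0.7, -0.0]
tool_pos: [609.3, 44.3, 116.7]
contact_force: [-0.8, -4.0, -0.4]
tool_pos: [611.3, 59.5, 116.7]
contact_force: [0.3, -3.8, -0.9]
t 4.8 rack pos [ 74.4  18.5 116.7] F rack [ 0.8 -3.7 -0.9] grip 0.2
tool axes in rack
 [[ 0.  1. -0.]
 [-0. -0. -1.]
 [-1.  0.  0.]]
rotvec deg [-0.01  0.02 -0.  ]
rotvec deg [ 1.7999e+02 -0.0000e+00 -2.0000e-02]
shift cm now [-0.03  0.05 -4.15] q6 [-0.03  0.63  1.44 -0.    1.07  0.1 ]
```

Contact, with about 3.8 N of sliding force. I continue to just before the notch.

```bash
python3 -m crank '[{"linear":[0,0,-0.4],"delta_rot":[0,0,0],"fingers":0},{"linear":[0,0,-0.4],"delta_rot":[0,0,0],"fingers":0},{"linear":[0,0,-0.4],"delta_rot":[0,0,0],"fingers":0},{"linear":[0,0,-0.4],"delta_rot":[0,0,0],"fingers":0},{"linear":[0,0,-0.4],"delta_rot":[0,0,0],"fingers":0}]' | grep -E "tool_pos|force"
python3 -m crank '[{"linear":[0,0,-0.3],"delta_rot":[0,0,0],"fingers":0},{"linear":[0,0,-0.3],"delta_rot":[0,0,0],"fingers":0},{"linear":[0,0,-0.3],"delta_rot":[0,0,0],"fingers":0},{"linear":[0,0,-0.2],"delta_rot":[0,0,0],"fingers":0},{"linear":[0,0,0],"delta_rot":[0,0,0],"fingers":0}]' | grep -E "tool_pos|force"
python3 - <<'E'
from h import *;from plant import bot,capture
plan(bot,[75,60,117])
a=capture("side")["image"][185:265,235:342];cv2.imwrite("pics/mid.png",cv2.resize(a,None,fx=7,fy=7,interpolation=cv2.INTER_CUBIC))
E
```

```text
tool_pos: [614.0, 79.6, 116.7]
contact_force: [0.7, -4.2, -1.0]
tool_pos: [615.4, 90.7, 116.7]
contact_force: [1.9, -3.0, -0.6]
t 5.8 rack pos [ 74.4  49.9 116.7] F rack [ 2.3 -2.7 -0.6] grip 0.5
tool axes in rack
 [[ 0.  1.  0.]
 [ 0.  0. -1.]
 [-1.  0. -0.]]
rotvec deg [ 0.01 -0.03 -0.01]
rotvec deg [-1.7999e+02  1.0000e-02 -4.0000e-02]
shift cm now [-0.03  0.06 -1.01] q6 [0.02 0.64 1.41 0.   1.08 0.15]
```

View pics/mid.png

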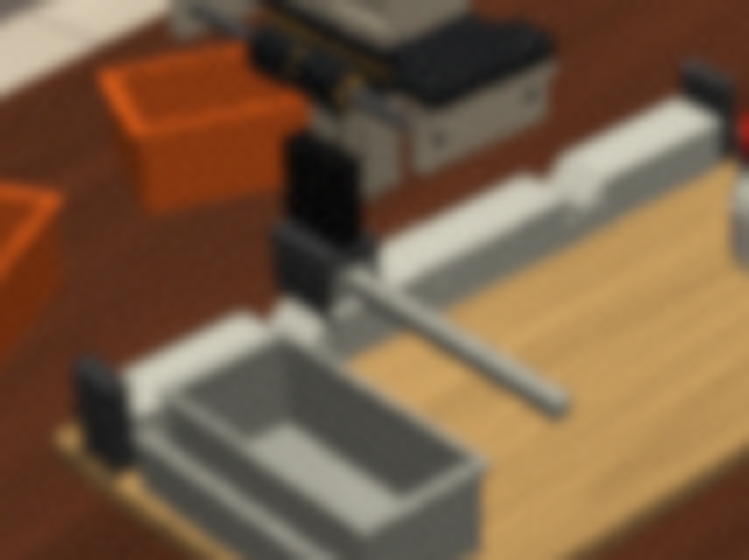

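The stop is just short of the left notch, still riding high, with its bar tip at crop (560,402). I'll compute the carriage position from this view.

Run:
```python
from h import *;from plant import bot,capture
s=capture("side");o,O,W,T=state(bot)
S=lambda x,y:((x+.5)/7-.5+235,(y+.5)/7-.5+185)
for p,z in (((562,400),69),((352,278),69),((289,135),126),((357,160),126)):
    print(((onz(s,S(*p),z)-O)@W).round(1))
```

```text
[-82.6  70.   69. ]
[51.  72.8 69. ]
[ 93.4  71.6 126. ]
[ 55.3  63.8 126. ]
```

The carriage is at about 67–70 mm, which agrees with TCP+16.5 = 66.4. Now small steps, watching for the dip.

```bash
python3 -m crank '[{"linear":[0,0,-0.2],"delta_rot":[0,0,0],"fingers":0},{"linear":[0,0,-0.2],"delta_rot":[0,0,0],"fingers":0},{"linear":[0,0,-0.2],"delta_rot":[0,0,0],"fingers":0},{"linear":[0,0,-0.2],"delta_rot":[0,0,0],"fingers":0},{"linear":[0,0,-0.1],"delta_rot":[0,0,0],"fingers":0}]' | grep -E "tool_pos|force"
python3 -m crank '[{"linear":[0,0,-0.1],"delta_rot":[0,0,0],"fingers":0},{"linear":[0,0,-0.1],"delta_rot":[0,0,0],"fingers":0},{"linear":[0,0,-0.1],"delta_rot":[0,0,0],"fingers":0},{"linear":[0,0,0],"delta_rot":[0,0,0],"fingers":0},{"linear":[0,0,0],"delta_rot":[0,0,0],"fingers":0}]' | grep -E "tool_pos|force"
python3 -m crank '[{"linear":[0,0,-0.1],"delta_rot":[0,0,0],"fingers":0},{"linear":[0,0,-0.1],"delta_rot":[0,0,0],"fingers":0},{"linear":[0,0,0],"delta_rot":[0,0,0],"fingers":0},{"linear":[0,0,0],"delta_rot":[0,0,0],"fingers":0},{"linear":[0,0,0],"delta_rot":[0,0,0],"fingers":0}]' | grep -E "tool_pos|force"
python3 -c "
from h import *;from plant import bot
plan(bot,[75,60,117])"
```

```text
tool_pos: [616.4, 99.3, 116.8]
contact_force: [-0.9, -2.9, 0.7]
tool_pos: [617.0, 102.6, 116.6]
contact_force: [-0.9, 0.4, 1.2]
tool_pos: [617.2, 104.0, 116.7]
contact_force: [-0.4, 0.1, -0.5]
t 7.4 rack pos [ 74.4  63.3 116.7] F rack [-0.4  0.  -0.5] grip 0.1
tool axes in rack
 [[-0.  1. -0.]
 [-0. -0. -1.]
 [-1. -0.  0.]]
rotvec deg [-0.01  0.    0.  ]
rotvec deg [179.99   0.    -0.  ]
shift cm now [-0.03  0.06  0.33] q6 [ 0.04  0.65  1.4  -0.    1.09  0.18]
```

The push force fell to zero at carriage ≈79, so the stop ran ahead into the notch. I back off along -y and look.

```bash
python3 -m crank '[{"linear":[0,0,0.5],"delta_rot":[0,0,0],"fingers":0},{"linear":[0,0,1],"delta_rot":[0,0,0],"fingers":0},{"linear":[0,0,1],"delta_rot":[0,0,0],"fingers":0},{"linear":[0,0,1],"delta_rot":[0,0,0],"fingers":0},{"linear":[0,0,0.5],"delta_rot":[0,0,0],"fingers":0}]' | grep -E "tool_pos|force"
python3 - <<'E'
from h import *;from plant import bot,capture
a=capture("side")["image"][185:265,235:342];cv2.imwrite("pics/seat.png",cv2.resize(a,None,fx=7,fy=7,interpolation=cv2.INTER_CUBIC))
E
```

```text
tool_pos: [611.8, 62.8, 116.7]
contact_force: [-0.4, 0.6, -1.0]
```

View pics/seat.png

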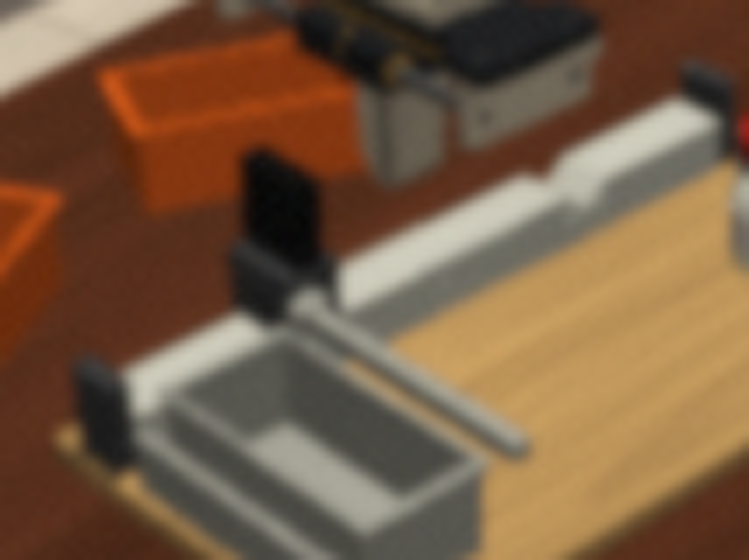

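The stop has moved to the left notch (paddle top corner at (248,152), bar tip at (520,440)) and sits visibly lower. I retract the hand upwards and back, then measure from both views.

```bash
python3 -m crank '[{"linear":[-3,0,0],"delta_rot":[0,0,0],"fingers":0},{"linear":[-4,0,0],"delta_rot":[0,0,0],"fingers":0},{"linear":[-4,0,1],"delta_rot":[0,0,0],"fingers":0},{"linear":[-2,0,4],"delta_rot":[0,0,0],"fingers":0},{"linear":[0,0,4],"delta_rot":[0,0,0],"fingers":0}]' | grep -E "tool_pos|force"
python3 -m crank '[{"linear":[0,0,4],"delta_rot":[0,0,0],"fingers":0},{"linear":[0,0,4],"delta_rot":[0,0,0],"fingers":0},{"linear":[0,0,4],"delta_rot":[0,0,0],"fingers":0},{"linear":[0,0,4],"delta_rot":[0,0,0],"fingers":0},{"linear":[0,0,4],"delta_rot":[0,0,0],"fingers":0}]' | grep -E "tool_pos|force"
python3 - <<'E'
from h import *;from plant import bot,capture
s=capture("side");t=capture("top");o,O,W,T=state(bot);f=lambda p:((p-O)@W).round(1)
S=lambda x,y:((x+.5)/7-.5+235,(y+.5)/7-.5+185)
for p,z in (((521,438),59),((521,438),69),((310,302),59),((248,152),126),((317,182),126)): print(z,f(onz(s,S(*p),z)))
# change since start outside the moved region, top view
a=cv2.imread("pics/top0.png");b=t["image"]
for n,lo,hi in(("red",(0,0,150),(70,70,255)),):
    for im in(a,b):
        m=cv2.inRange(im[190:230,340:380],np.array(lo),np.array(hi));M=cv2.moments(m,True);print(n,M["m00"],M["m10"]/M["m00"],M["m01"]/M["m00"])
for n,(y0,y1,x0,x1) in dict(tin=(170,216,250,284),spat=(145,245,185,220),bowl=(190,245,440,490)).items(): print(n,"mean abs diff",cv2.absdiff(a,b)[y0:y1,x0:x1].mean().round(2))
A=cv2.resize(b[145:250,240:390],None,fx=5,fy=5,interpolation=cv2.INTER_CUBIC);cv2.imwrite("pics/end.png",A)
E
```

```text
tool_pos: [601.5, -25.3, 250.9]
contact_force: [1.2, -0.8, 0.2]
tool_pos: [573.4, -224.7, 246.9]
contact_force: [-0.1, 0.7, 0.1]
59 [-80.3  92.   59. ]
69 [-89.9 101.2  69. ]
59 [60.9 89.9 59. ]
126 [ 94.4  94.6 126. ]
126 [ 53.2  88.9 126. ]
red 164.0 19.713414634146343 20.451219512195124
red 159.0 19.61006289308176 20.31446540880503
tin mean abs diff 2.23
spat mean abs diff 1.56
bowl mean abs diff 1.86
```

View pics/end.png

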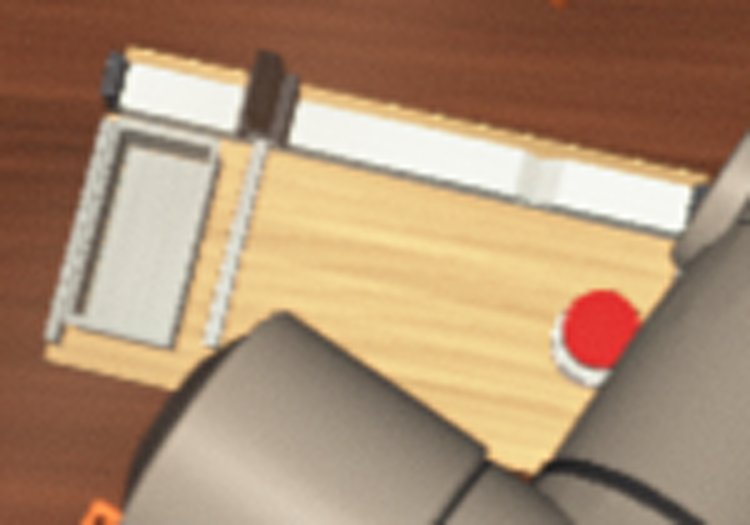

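The end view shows the stop covering the left notch, the bar parallel to the tin with a gap, and tin and jar where they began. The seated height (z=59 for the bar's top) gives tip x −80 and carriage about 91. The riding height would give −90, which does not fit the bar's length. I hand the job in.

```bash
python3 -c "
from plant import workorder,bot
print(bot.get_obs()['time'],workorder.close_job())"
```

```text
the job is handed in; nothing more can be done
9.05 None
```

I pushed the stop with closed fingers along its rail into the left notch, on the steel loaf tin's side, and took the hand well clear. I handed the job in at 9.05 s; no verdict is reported.

- **Push:** the force was about 4 N while sliding and fell to about 0 N at an estimated carriage position of 79 mm, when the stop dropped ahead by itself.
- **Seated:** after backing off, the side view puts the bar at 90–92 mm along the rail, against 90 mm for the notch. Its height fits seated (tip at x −80 mm, −83 mm when first measured), not riding (−90 mm). These readings are good to about 2 mm, and the paddle's top edge read slightly further along, at 89–95 mm.
- **Bystanders:** the jar's lid moved 0.2 px at most between the start and end pictures. The tin, bowl and spatula areas changed only at noise level.
- **Contact:** the wrist force was near zero at the end, with the hand about 300 mm from the stop.

No check failed or contradicted the others.

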